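Stand the ultrasonic horn in the clamping stand and hold the clamp at its third click

TASK

Stand the steel ultrasonic horn, thick end down, fully home in the cup of the clamping stand and let go of it. Then swing the stand's sprung click lever exactly three clicks from its rest stop, so that its rubber jaw closes up to the horn and steadies it, without ever going over the fourth click. Finish while still holding the lever at the third click against its spring (it flies back if let go), with the horn standing in the cup and the other things on the bench left where they are.

Things in the scene. Friction and masses are not known exactly. Their poses are not given: they have to be found in the camera images.
- horn: Stepped steel rod (ultrasonic horn), 140 mm long, about 160 g: thick end 24 mm in diameter for 60 mm, then a slender neck 13 mm in diameter for 80 mm. Origin at the centre of the thick end's face; +z runs along it to the slender tip. It starts loose in the white cradle, tip up, 30 degrees from vertical, neck free all round; it comes out straight up or along its own axis.
- cradle: White cradle fixed to the bench, foot 150 x 90 x 10 mm. A sloped V-trough, open above, holds the lower 62 mm of the horn, whose thick end rests on a stop, centre 40 mm along the cradle's +x and 45 mm above the bench; the horn rises from there towards the cradle's -x. Origin at the centre of the underside.
- stand: Clamping stand fixed to the bench: aluminium plate 120 x 200 x 12 mm with a steel cup and, beside it, a hub with a toothed disc and the click lever with grip post and jaw. Origin on the bench, on the hub's vertical axis; plate from -75 to +125 mm along its y; cup axis 80 mm from the hub along +y.
- cup_floor (a point): Centre of the cup's inner floor, 17 mm above the bench. The cup is round, 30 mm inside (38 mm at the flared mouth, 46 mm over the rim), its mouth 47 mm above this point, open upward.
- hub (a point): Point on the lever's vertical turning axis, 95 mm above the bench. At lever angle 0.6 the jaw's rubber pad (its arm reaches 100 mm above the bench) just meets the neck of a horn standing upright in the cup; at rest it is about 45 mm clear of it.
- lever_grip (a point): Where to take the lever: on the axis of its upright black grip post (round, 16 mm in diameter, free from 58 to 113 mm above the bench), 95 mm above the bench, 110 mm from the turning axis. Moves with the lever. Leading it round by hand here takes 5 to 6 N on the average: the push rises to about 10 N on leaving a notch and falls to about 4 N as it drops into the next.
- lever (a joint): Click lever's angle in rad: 0 at its rest stop, where a spring holds it at the start; grows anticlockwise seen from above, jaw towards the cup. A click every 0.2 rad (22 mm at the post): clicks go over at 0.1, 0.3, 0.5, 0.7; the first to fourth notch lie at 0.2, 0.4, 0.6, 0.8. Notches do not hold it: let go, it flies back to 0.
- beaker_big: Bystander: glass beaker, 72 mm in diameter, 95 mm tall. Origin at the centre of its underside.
- beaker_small: Bystander: glass beaker, 50 mm in diameter, 60 mm tall. Origin at the centre of its underside.
- blue_cap: Bystander: blue screw cap, 44 mm in diameter, 18 mm tall. Origin at the centre of its underside.
- sample_jar: Bystander: closed jar, 56 mm in diameter, 85 mm tall. Origin at the centre of its underside.
- spatula: Bystander: steel spatula 150 mm long, lying on the bench.
- weight: Bystander: brass balance weight, 28 mm in diameter, 30 mm tall. Origin at the centre of its underside.

How it is judged:
By the outcome, as a careful person would: the job done as asked, in the order asked, and still so for the second after the job is handed in, while the arm keeps its last pose, push and grip.
It also fails if it takes over 58 s, if anything falls off the work surface, if the arm or the gripper's body presses on something with over 40 N, if the wrist force passes 120 N, or if a joint passes its speed limit or range.

ROBOT

A 6-joint arm with a two-finger parallel gripper is mounted at the origin on the work surface. World frame = base frame: x ahead of the robot, y to its left, z up, the work surface at z = 0. Lengths are in m, angles in rad, forces in N, time in s.
With the tool pointing down it reaches from about 0.4 to 0.925 m from the base axis. Payload 12.5 kg.
Tool frame: the origin (TCP) lies midway between the tips of the shut fingers; the grasp point (between the pads) lies 19 mm behind it (bot.grip_depth is the distance from the TCP to the grasp point, in m); z points along the fingers, y is the line along which they close (so a half turn about z gives the same grasp; the last joint's range is limited). The gripper opens to 95 mm and grips with 3 to 60 N. Pads are 20 mm wide; open, the fingers measure 119 mm over their backs; the gripper's body (75 mm by 180 mm) begins 59 mm behind the grasp point.
Start: joints at [1.066, 0.491, 1.559, -0, 1.092, -0.106], TCP at [0.243, 0.576, 0.183] pointing down, gripper open.
Joint ranges: [-3.1, 3.1], [-0.84, 2.19], [0.05, 2.79], [-1.13, 4.28], [0.06, 2.93], [-2.69, 2.69]. Speed limits (rad/s): [2.22, 2.22, 2.79, 3.14, 3.14, 3.14].

INTERFACE

Orientations are given as a 3x3 rotation matrix whose columns are the frame's x, y, z axes.
In Python, from rig import bot gives the robot as it stands.
- The arm moves only by the tool step_arm, never from a script. Its argument "targets" is a list of rows, each a list of 2 entries, a list of its own where there are three numbers: the shift along the tool's x, y, z in units of 40 mm (1.0 is 40 mm), then the turn, a rotation vector about the tool's x, y, z in units of 5 degrees (1.0 is 5 degrees). In form: [[[tx, ty, tz], [rx, ry, rz]], ...]. A call has 1 to 10 rows; each row shifts and turns the commanded pose from where the row before left it, along the tool's axes as they then stand; what a row does not reach is not made up. A row lasts 1/10 s, in which the tool goes at most 50 mm and 8.59 degrees, less where a joint would pass 70% of its speed; a pose out of reach is approached as far as the arm can. A call is refused whole if a number of a shift passes 1 or a number of a turn 1, either way. A call with a gripper value outside its range is refused whole. "jaw" is the finger opening in mm, from 0 to 95.1, set as the call begins (left out, the last holds). The fingers move at their own pace and stop on an object; the grip force is fixed at half the most. Time passes only in rows, so rows that do not move let the fingers close. It gives the time, the measured TCP pose, the force, the opening and the grip force at its end, in the units of the state.
- bot.read_state(): the state, without advancing time (a new reading comes with each control period).
- bot.camera(name): name is "scene" or "top" or "wrist"; returns the picture (480x640x3 uint8, red, green, blue); there is no depth.
- bot.calibration(name): a dict with "mtx" (3x3 intrinsics, pixels), "view" (4x4, takes a point from world to camera coordinates). Camera axes: x right, y up, looking along -z (the intrinsics and any distortion apply to the point x, -y, -z); pixel columns grow to the right and rows downward; lengths in m; the calibration is good to about 2 mm. A picture is of the moment at which its call begins: read the wrist's pose just before it. calibration takes no time and is no camera call; for the wrist camera it gives the pose at the moment of the call.
- bot.close_job(): hands the job in; it is judged then, once.
The state is a dict: "t": time; "joint_pos": joint angles; "qd": joint speeds; "tau": joint torques, N m; "tcp_pos": TCP position; "tool_rot": TCP orientation; "force": force on the tool from outside, world axes, zero at the start; "wrist_torque": the same for the moment, N m; "gripper_width": finger opening in m; "gripper_force": force on a finger pad.
Only numpy, scipy, OpenCV 4.12 (cv2) and the standard library are available. Lean on these libraries where they do the work, as an engineer would, in place of code of your own. Each camera call takes 0.05 s, during which the arm holds its last target. There are 200 camera calls.

## Working session

There is one attempt and no reset: what is moved stays moved. The work goes in short steps, Python scripts to look and compute and a tool call to move; the robot and the scene stay as the last step left them, time stands still between calls to the robot, and variables do not carry over. Pictures are saved under pics/ and viewed, at most 10 in all, crops included, and the job is handed in when it is done.

Besides the shell and the picture viewer there is one more tool, called as name(argument=value, ...), one argument or row to a line, values as JSON. step_arm: Moves the arm, as the interface text tells. Its arguments: {"type":"object","properties":{"targets":{"type":"array","items":{"type":"array"}},"jaw":{"type":"number"}},"required":["targets"]}

```bash
mkdir -p pics; python3 - <<'E'
from rig import bot
import cv2,numpy as np
for n in ["scene","top"]:
    im=bot.camera(n); cv2.imwrite(f"pics/{n}0.png",im[:,:,::-1]); 
    c=bot.calibration(n); print(n,np.round(c["mtx"],1).tolist(),np.round(c["view"],4).tolist(),[k for k in c])
s=bot.read_state(); print(s)
E
```

```text
scene [[435.5, 0.0, 320.8], [0.0, 435.5, 239.1], [0.0, 0.0, 1.0]] [[-0.7025, 0.7115, 0.0169, 0.4145], [-0.3719, -0.3873, 0.8436, 0.1233], [0.6068, 0.5863, 0.5366, -1.5026], [0.0, 0.0, 0.0, 1.0]] ['mtx', 'view']
top [[560.4, 0.0, 318.9], [0.0, 560.4, 236.4], [0.0, 0.0, 1.0]] [[0.024, -0.9997, -0.0003, -0.0123], [0.9755, 0.0234, 0.2188, -0.583], [-0.2187, -0.0055, 0.9758, -1.5121], [0.0, 0.0, 0.0, 1.0]] ['mtx', 'view']
{'t': 0.1, 'joint_pos': array([ 1.06636192e+00,  4.91506115e-01,  1.55938478e+00,  3.10735285e-06,
        1.09167670e+00, -1.05597397e-01]), 'qd': array([ 6.96575254e-05, -1.58431819e-03, -6.85836179e-04, -6.48898689e-04,
       -1.01035321e-03,  3.62943823e-04]), 'tau': array([ 2.00288196e-03, -6.13618755e+01, -2.58605754e+01,  6.94419653e-02,
        4.69398103e-02, -2.42969531e-05]), 'tcp_pos': array([0.24257819, 0.57574653, 0.18211723]), 'tool_rot': array([[-9.21512679e-01,  3.88347985e-01, -4.73614377e-04],
       [ 3.88348259e-01,  9.21512291e-01, -8.52176158e-04],
       [ 1.05500576e-04, -9.69218454e-04, -9.99999525e-01]]), 'force': array([0.15447904, 0.02676774, 0.78204649]), 'wrist_torque': array([ 0.03688108, -0.01252426, -0.00445516]), 'gripper_force': 0.0, 'gripper_width': 0.0950807264069835}
```

View pics/scene0.png

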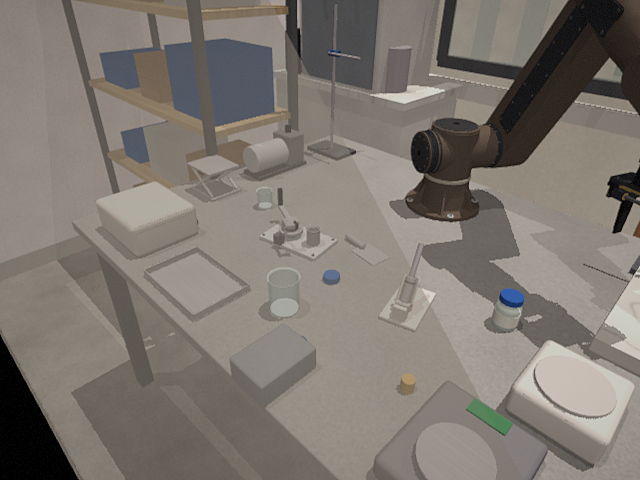

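View pics/top0.png

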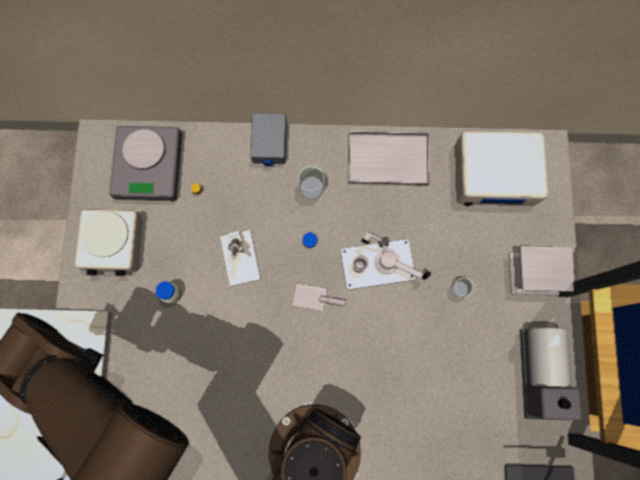

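The scene picture shows the stand with cup near (313,236), and the cradle with the horn near (410,280). In the top picture the cup is near (360,264), the hub near (386,261), the post near (425,273), and the cradle near (240,257). I'll enlarge the top view.

```bash
python3 - <<'E'
import cv2,numpy as np
im=cv2.imread("pics/top0.png")
a=cv2.resize(im[222:292,205:270],None,fx=6,fy=6,interpolation=cv2.INTER_CUBIC)
b=cv2.resize(im[222:292,335:437],None,fx=6,fy=6,interpolation=cv2.INTER_CUBIC) 
b=cv2.resize(im[222:292,335:437],(int(102*4),280),interpolation=cv2.INTER_CUBIC)
a=cv2.resize(im[222:292,205:270],(int(65*6),420),interpolation=cv2.INTER_CUBIC)
o=np.zeros((420,800,3),np.uint8); o[:,:390]=a; o[:280,391:391+408]=b
cv2.imwrite("pics/top_crop.png",o)
s=cv2.imread("pics/scene0.png")
a=cv2.resize(s[180:262,250:345],(95*4,82*4),interpolation=cv2.INTER_CUBIC)
b=cv2.resize(s[235:335,370:445],(75*5,500),interpolation=cv2.INTER_CUBIC)
o=np.zeros((500,800,3),np.uint8); o[:328,:380]=a; o[:,400:775]=b
cv2.imwrite("pics/scene_crop.png",o)
E
```

```text
(no output)
```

View pics/top_crop.png

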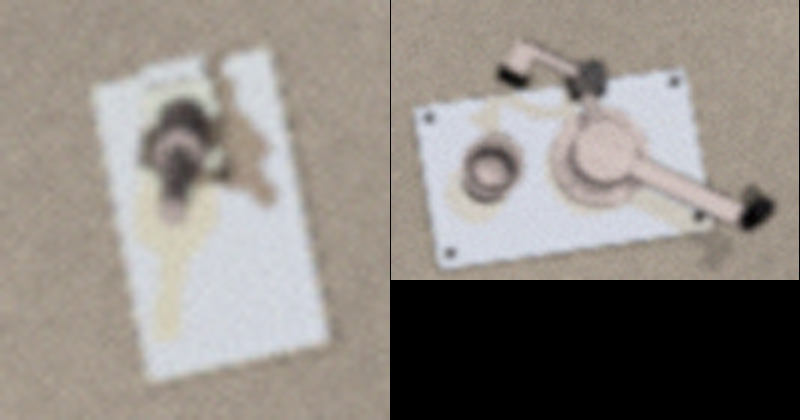

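View pics/scene_crop.png

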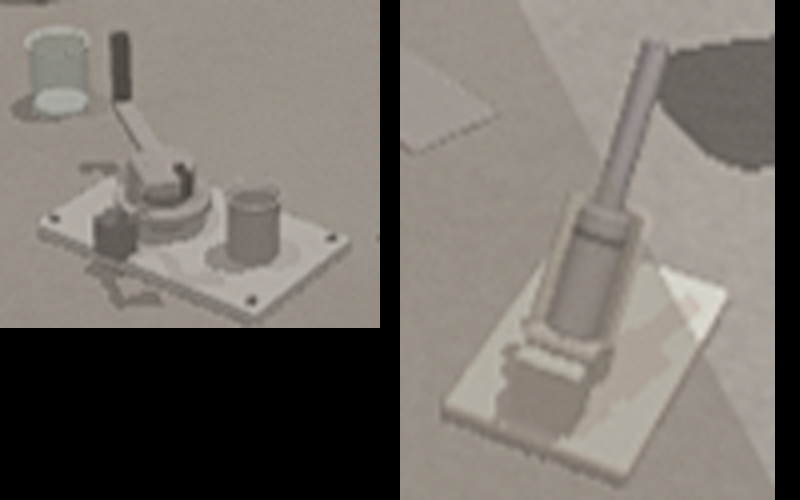

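```bash
cat > h.py <<'E'
import numpy as np, cv2
from rig import bot
from scipy.optimize import least_squares
def proj(name,P,cal=None):
    c=cal or bot.calibration(name); v=np.array(c["view"]); p=np.atleast_2d(P)@v[:3,:3].T+v[:3,3]
    p=p*[1,-1,-1]; q=p@np.array(c["mtx"]).T; return q[:,:2]/q[:,2:]
def back(name,px,z,cal=None):
    c=cal or bot.calibration(name); v=np.array(c["view"]); R=v[:3,:3]
    d=np.linalg.inv(np.array(c["mtx"]))@[px[0],px[1],1]; d=R.T@(d*[1,-1,-1]); o=-R.T@v[:3,3]
    return o+d*(z-o[2])/d[2]
def fit(obs,x0):
    # obs: (cam,px,local pt)
    cal={n:bot.calibration(n) for n in ("top","scene")}
    def f(p):
        c,s=np.cos(p[2]),np.sin(p[2]); R=np.array([[c,-s,0],[s,c,0],[0,0,1]])
        return np.concatenate([proj(n,R@np.array(l)+[p[0],p[1],0],cal[n])[0]-px for n,px,l in obs])
    r=least_squares(f,x0,loss="soft_l1"); return r.x,f(r.x).reshape(-1,2)
E
python3 - <<'E'
from h import *
T=lambda u,v:np.array([335+(u-391)/4,222+v/4]); S=lambda u,v:np.array([250+u/4,180+v/4])
obs=[("top",T(415,105),[.06,.125,.012]),("top",T(690,70),[.06,-.075,.012]),("top",T(713,230),[-.06,-.075,.012]),("top",T(438,268),[-.06,.125,.012]),
("scene",S(40,228),[.06,-.075,.012]),("scene",S(350,240),[-.06,.125,.012]),("scene",S(256,309),[.06,.125,.012]),
("scene",S(254,193),[0,.08,.064]),("top",T(492,170),[0,.08,.05])]
p,r=fit(obs,[.6,-.2,0]); print("stand",p,np.round(r,1).tolist())
print("post top",back("top",T(757,206),.113),back("scene",S(120,36),.113), "hub top", back("top",T(607,150),.1))
T=lambda u,v:np.array([205+u/6,222+v/6]); S=lambda u,v:np.array([370+(u-400)/5,235+v/5])
obs=[("top",T(95,87),[.075,.045,.01]),("top",T(270,50),[.075,-.045,.01]),("top",T(330,345),[-.075,-.045,.01]),("top",T(150,380),[-.075,.045,.01]),
("scene",S(443,408),[.075,-.045,.01]),("scene",S(622,470),[.075,.045,.01]),("scene",S(728,290),[-.075,.045,.01]),
("scene",S(655,45),[.04-.07,0,.045+.1212])]
p,r=fit(obs,[.6,.2,0.1]); print("cradle",p,np.round(r,1).tolist())
print(back("top",T(173,213),.166))
E
```

```text
stand [ 0.52083818 -0.19354276  0.16140377] [[-0.8, 0.4], [-1.5, -0.1], [-0.0, 0.5], [-0.5, 0.6], [-1.7, -2.4], [-0.4, -1.0], [-1.2, 0.6], [-0.8, -0.8], [-0.6, 0.1]]
post top [ 0.47709816 -0.28994548  0.113     ] [ 0.47837894 -0.28657507  0.113     ] hub top [ 0.51526492 -0.19101323  0.1       ]
cradle [0.52743367 0.22980422 0.24822335] [[-1.5, -0.3], [-0.3, -0.9], [-0.1, -0.3], [-1.0, 0.8], [-1.2, -1.9], [0.1, 0.1], [0.0, -0.6], [-0.1, -1.4]]
[0.49871074 0.22129343 0.166     ]
```

```bash
cat >> h.py <<'E'
from scipy.spatial.transform import Rotation as Ro
base=np.array([.5662,.2396,.045]); ax=np.array([-.5*np.cos(.2482),-.5*np.sin(.2482),np.sqrt(.75)])
yg=np.array([np.sqrt(.75)*np.cos(.2482),np.sqrt(.75)*np.sin(.2482),.5]); Rg=np.c_[np.cross(yg,-ax),yg,-ax]
def goto(pos,R=None):
    s=bot.read_state(); C=s["tool_rot"]; R=C if R is None else R
    d=C.T@(pos-s["tcp_pos"])/.04; w=Ro.from_matrix(C.T@R).as_rotvec(degrees=True)/5
    print("t",s["t"],"tcp",s["tcp_pos"].round(4),"shift",d.round(2),"n",np.ceil(abs(d).max()),"turn",w.round(2),"after-turn shift",((C.T@R).T@d).round(2))
E
python3 - <<'E'
from h import *
p=base+.175*ax; print(p); goto(np.r_[p[:2],.22],Rg)
for px in [(460,288),(310,240),(322,298)]: print(back("top",px,.03))
E
```

```text
[0.48138133 0.21810479 0.19655445]
t 0.1 tcp [0.2426 0.5757 0.1821] shift [-8.97 -5.92 -0.94] n 9.0 turn [-5.57 -2.77 10.34] after-turn shift [-10.13   3.58   0.98]
[ 0.45136585 -0.39934151  0.03      ]
[0.57962886 0.02708761 0.03      ]
[ 0.41386114 -0.01117043  0.03      ]
```

step_arm(
  targets=[
    [[-0.9, -0.59, -0.1], [0, 0, 0]],
    [[-0.9, -0.59, -0.1], [0, 0, 0]],
    [[-0.9, -0.59, -0.1], [0, 0, 0]],
    [[-0.9, -0.59, -0.1], [0, 0, 0]],
    [[-0.9, -0.59, -0.1], [0, 0, 0]],
    [[-0.9, -0.59, -0.1], [0, 0, 0]],
    [[-0.9, -0.59, -0.1], [0, 0, 0]],
    [[-0.9, -0.59, -0.1], [0, 0, 0]],
    [[-0.9, -0.59, -0.1], [0, 0, 0]],
    [[-0.9, -0.59, -0.1], [0, 0, 0]],
  ],
  jaw=60,
)

```text
t: 1.1
tcp_pos: [0.4834, 0.2171, 0.2227]
tool_rot: [[-0.922, 0.388, -0.0], [0.388, 0.922, 0.0], [0.0, -0.0, -1.0]]
force: [0.2, 2.2, -0.4]
gripper_width: 0.0602
gripper_force: 0.0
```

step_arm(
  targets=[
    [[0, 0, 0], [-0.43, -0.21, 0.8]],
    [[0, 0, 0], [-0.43, -0.21, 0.8]],
    [[0, 0, 0], [-0.43, -0.21, 0.8]],
    [[0, 0, 0], [-0.43, -0.21, 0.8]],
    [[0, 0, 0], [-0.43, -0.21, 0.8]],
    [[0, 0, 0], [-0.43, -0.21, 0.8]],
    [[0, 0, 0], [-0.43, -0.21, 0.8]],
    [[0, 0, 0], [-0.43, -0.21, 0.8]],
    [[0, 0, 0], [-0.43, -0.21, 0.8]],
    [[0, 0, 0], [-0.43, -0.21, 0.8]],
  ],
)

```text
t: 2.1
tcp_pos: [0.4826, 0.2186, 0.2226]
tool_rot: [[-0.437, 0.818, 0.373], [0.899, 0.415, 0.142], [-0.039, 0.397, -0.917]]
force: [0.6, -0.0, -0.4]
gripper_width: 0.0599
gripper_force: 0.0
```

step_arm(
  targets=[
    [[0, 0, 0], [-0.43, -0.21, 0.8]],
    [[0, 0, 0], [-0.43, -0.21, 0.8]],
    [[0, 0, 0], [-0.43, -0.21, 0.8]],
    [[0, 0, 0], [0, 0, 0]],
    [[0, 0, 0], [0, 0, 0]],
  ],
)

```text
t: 2.6
tcp_pos: [0.4827, 0.2188, 0.2227]
tool_rot: [[-0.244, 0.841, 0.483], [0.97, 0.209, 0.126], [0.004, 0.499, -0.866]]
force: [-0.2, -0.6, -0.4]
gripper_width: 0.06
gripper_force: 0.0
```

```bash
python3 - <<'E'
from h import *
goto(base+.165*ax,Rg)
c=bot.calibration("wrist"); im=bot.camera("wrist"); 
cv2.imwrite("pics/w1.png",im[:,:,::-1])
for s in (.06,.14): print(proj("wrist",base+s*ax,c))
st=bot.read_state(); print(st["joint_pos"].round(2), st["force"])
E
```

```text
t 2.6 tcp [0.4827 0.2188 0.2227] shift [-0.01 -0.36  0.8 ] n 1.0 turn [-0.01 -0.03 -0.04] after-turn shift [-0.01 -0.36  0.8 ]
[[304.24608764 227.07602625]]
[[299.24734417 252.13941193]]
[ 0.32  0.14  2.11 -0.09  0.37  0.15] [0.10616581 0.5621365  0.57149258]
```

View pics/w1.png

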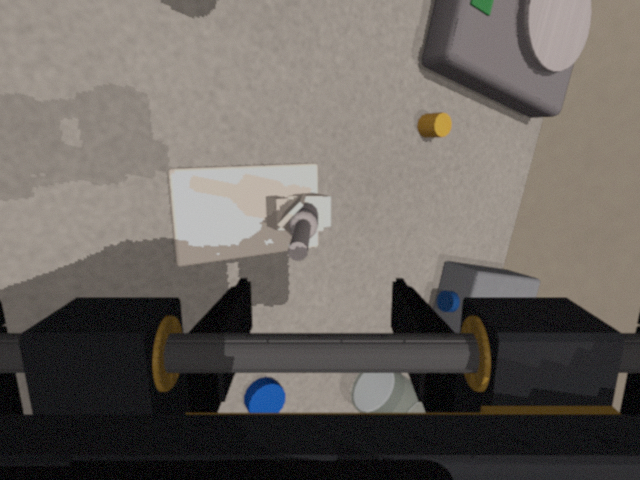

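The wrist view shows the horn's tip at (298,248) and neck root at about (305,222). Both are within about 5 px of my predictions, so the estimate holds. I'll go in and grip.

step_arm(
  targets=[
    [[0, -0.36, 0], [0, 0, 0]],
    [[0, 0, 0.5], [0, 0, 0]],
    [[0, 0, 0.5], [0, 0, 0]],
    [[0, 0, 0.5], [0, 0, 0]],
    [[0, 0, 0.5], [0, 0, 0]],
    [[0, 0, 0.5], [0, 0, 0]],
    [[0, 0, 0], [0, 0, 0]],
  ],
)

```text
t: 3.35
tcp_pos: [0.5196, 0.2279, 0.1269]
tool_rot: [[-0.242, 0.842, 0.482], [0.97, 0.208, 0.124], [0.004, 0.497, -0.868]]
force: [-0.3, -0.7, 0.5]
gripper_width: 0.0604
gripper_force: 0.0
```

step_arm(
  targets=[
    [[0, 0, 0], [0, 0, 0]],
    [[0, 0, 0], [0, 0, 0]],
    [[0, 0, 0], [0, 0, 0]],
    [[0, 0, 0], [0, 0, 0]],
    [[0, 0, 0], [0, 0, 0]],
    [[0, 0, 0], [0, 0, 0]],
    [[0, 0, 0], [0, 0, 0]],
    [[0, 0, 0], [0, 0, 0]],
  ],
  jaw=0,
)

```text
t: 4.15
tcp_pos: [0.519, 0.2283, 0.129]
tool_rot: [[-0.242, 0.841, 0.484], [0.97, 0.207, 0.125], [0.005, 0.5, -0.866]]
force: [-2.6, -0.5, 2.3]
gripper_width: 0.0118
gripper_force: 30.0
```

step_arm(
  targets=[
    [[0, 0, -0.3], [0, 0, 0]],
    [[0, 0, -0.4], [0, 0, 0]],
    [[0, 0, -0.5], [0, 0, 0]],
    [[0, 0, -0.5], [0, 0, 0]],
    [[0, 0, -0.5], [0, 0, 0]],
    [[0, 0, -0.5], [0, 0, 0]],
    [[0, 0, -0.3], [0, 0, 0]],
  ],
)

```text
t: 4.85
tcp_pos: [0.4604, 0.2131, 0.2337]
tool_rot: [[-0.242, 0.841, 0.485], [0.97, 0.206, 0.125], [0.005, 0.501, -0.866]]
force: [0.5, -0.1, -1.8]
gripper_width: 0.0119
gripper_force: 30.0
```

```bash
python3 - <<'E'
from h import *
c=np.cos(-.23);s=np.sin(-.23)
y=np.array([c,s,0]);z=np.array([0,0,-1.]);Rp=np.c_[np.cross(y,z),y,z]
st=bot.read_state(); print(st["force"],st["gripper_width"])
goto(np.array([.508,-.1145,.25]),Rp)
im=bot.camera("scene"); cv2.imwrite("pics/s2.png",cv2.resize(im[150:350,240:500,::-1],None,fx=3,fy=3))
E
```

```text
[ 0.52293019 -0.14766134 -1.77031138] 0.011929364500491152
t 4.85 tcp [0.4604 0.2131 0.2337] shift [-8.23 -0.49 -0.8 ] n 9.0 turn [ 5.88 -1.48  5.29] after-turn shift [-7.7   3.03 -0.41]
```

View pics/s2.png

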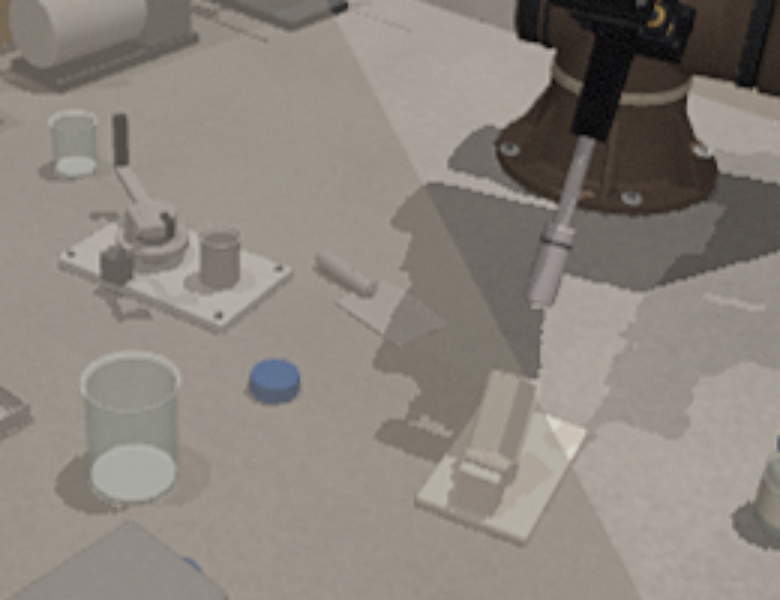

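The horn is gripped and clear of the cradle. In this crop its shoulder is at (555,237) and its end at about (540,303), and it is aligned with the fingers.

step_arm(
  targets=[
    [[-0.4, -0.02, -0.2], [0, 0, 0]],
    [[-0.8, -0.05, -0.2], [0, 0, 0]],
    [[-0.8, -0.05, -0.1], [0, 0, 0]],
    [[-0.8, -0.05, -0.05], [0, 0, 0]],
    [[-0.8, -0.05, -0.05], [0, 0, 0]],
    [[-0.8, -0.05, -0.05], [0, 0, 0]],
    [[-0.8, -0.05, -0.05], [0, 0, 0]],
    [[-0.8, -0.05, -0.05], [0, 0, 0]],
    [[-0.8, -0.05, -0.05], [0, 0, 0]],
    [[-0.8, -0.05, 0], [0, 0, 0]],
  ],
)

```text
t: 5.9
tcp_pos: [0.5031, -0.0915, 0.2489]
tool_rot: [[-0.241, 0.841, 0.484], [0.971, 0.206, 0.125], [0.005, 0.5, -0.866]]
force: [0.1, 0.3, -0.5]
gripper_width: 0.0121
gripper_force: 30.0
```

step_arm(
  targets=[
    [[-0.4, -0.03, 0], [0.3, -0.07, 0.27]],
    [[0, 0, 0], [0.58, -0.15, 0.53]],
    [[0, 0, 0], [0.58, -0.15, 0.53]],
    [[0, 0, 0], [0.58, -0.15, 0.53]],
    [[0, 0, 0], [0.58, -0.15, 0.53]],
    [[0, 0, 0], [0.58, -0.15, 0.53]],
    [[0, 0, 0], [0.58, -0.15, 0.53]],
    [[0, 0, 0], [0.58, -0.15, 0.53]],
    [[0, 0, 0], [0.58, -0.15, 0.53]],
    [[0, 0, 0], [0.58, -0.15, 0.53]],
  ],
)

```text
t: 6.9
tcp_pos: [0.5061, -0.1056, 0.2479]
tool_rot: [[0.209, 0.977, 0.029], [0.978, -0.209, -0.001], [0.005, 0.028, -1.0]]
force: [-0.6, 1.2, -1.6]
gripper_width: 0.0118
gripper_force: 30.0
```

step_arm(
  targets=[
    [[0, 0, 0], [0.37, -0.08, 0.3]],
    [[0, 0, 0], [0, 0, 0]],
    [[0, 0, 0], [0, 0, 0]],
  ],
)

```text
t: 7.2
tcp_pos: [0.506, -0.1054, 0.248]
tool_rot: [[0.232, 0.973, -0.002], [0.973, -0.232, 0.001], [0.0, -0.002, -1.0]]
force: [-0.1, -0.4, -2.4]
gripper_width: 0.0117
gripper_force: 30.0
```

```bash
cat >> h.py <<'E'
yp=np.array([np.cos(-.23),np.sin(-.23),0]);zp=np.array([0,0,-1.]);Rp=np.c_[np.cross(yp,zp),yp,zp]
E
python3 - <<'E'
from h import *
goto(np.array([.508,-.1145,.185]),Rp)
a=bot.camera("scene"); b=bot.camera("wrist"); t=bot.camera("top")
st=bot.read_state(); print(st["force"],st["gripper_width"],st["joint_pos"].round(2))
A=cv2.resize(a[150:270,245:365],(480,480),interpolation=cv2.INTER_CUBIC); B=cv2.resize(b,(320,240)); D=cv2.resize(t[215:295,330:410],(320,320))
o=np.zeros((560,800,3),np.uint8); o[:480,:480]=A; o[:240,480:]=B; o[240:,480:]=D
cv2.imwrite("pics/m3.png",o[:,:,::-1])
E
```

```text
t 7.2 tcp [ 0.506  -0.1054  0.248 ] shift [-0.21  0.1   1.57] n 2.0 turn [-0.02 -0.   -0.04] after-turn shift [-0.21  0.1   1.57]
[ 0.85796094 -0.00596862 -1.88985887] 0.011760365015991842 [-0.33  0.27  1.73 -0.    1.14 -0.1 ]
```

View pics/m3.png

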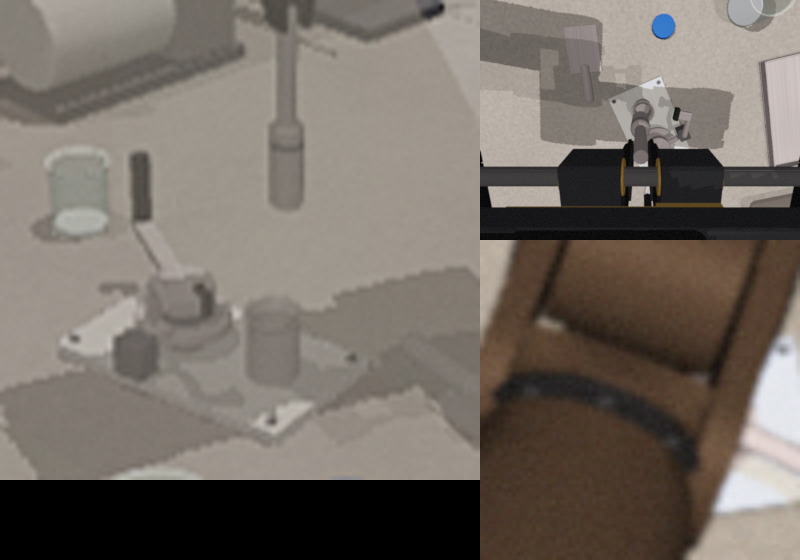

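step_arm(
  targets=[
    [[0, -0.5, 0], [0, 0, 0]],
    [[0, -0.6, 0.3], [0, 0, 0]],
    [[0, -0.5, 0.3], [0, 0, 0]],
    [[0, 0, 0], [0, 0, 0]],
    [[0, 0, 0], [0, 0, 0]],
  ],
)

```text
t: 7.85
tcp_pos: [0.444, -0.0907, 0.2254]
tool_rot: [[0.233, 0.973, -0.0], [0.973, -0.233, -0.0], [-0.0, -0.0, -1.0]]
force: [-0.6, 0.3, -1.8]
gripper_width: 0.0118
gripper_force: 30.0
```

```bash
python3 - <<'E'
from h import *
c=bot.calibration("wrist"); st=bot.read_state(); b=bot.camera("wrist")
np.savez("w2.npz",mtx=c["mtx"],view=c["view"],tcp=st["tcp_pos"],im=b)
p=st["tcp_pos"]; print(p,c["mtx"][0][0])
print("pred horn base,shoulder",proj("wrist",p+[0,0,-.096],c),proj("wrist",p+[0,0,-.036],c),"cup mouth",proj("wrist",[.508,-.1145,.064],c),"hub",proj("wrist",[.5208,-.1935,.1],c))
cv2.imwrite("pics/w2.png",b[100:420,150:550,::-1].repeat(2,0).repeat(2,1)[:600])
E
```

```text
[ 0.44396079 -0.09073921  0.22537696] 422.5633861327402
pred horn base,shoulder [[322.44177604 236.76381553]] [[322.71302958 259.73269801]] cup mouth [[399.30497796 229.15948745]] hub [[439.66893925 324.11709114]]
```

View pics/w2.png

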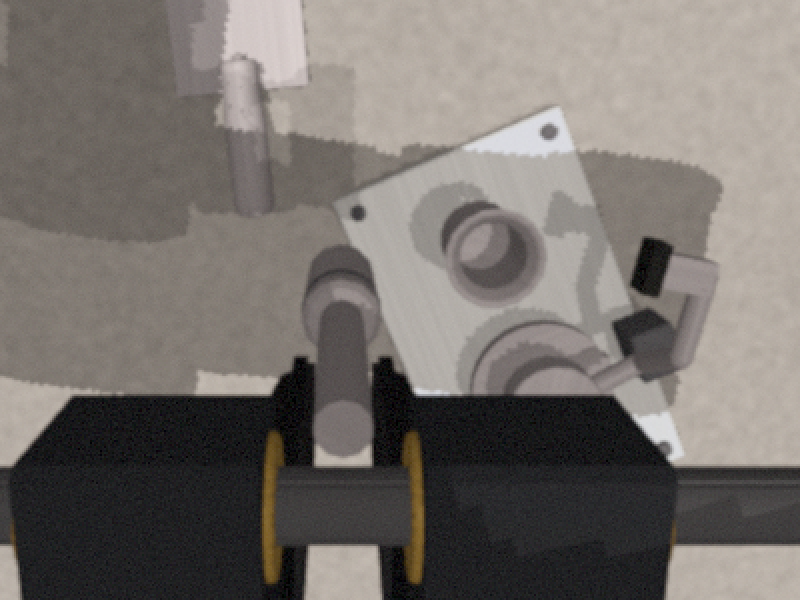

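```bash
python3 - <<'E'
from h import *
d=np.load("w2.npz"); c=dict(mtx=d["mtx"],view=d["view"]); p=d["tcp"]
for s,o in ((.14,(343,428)),(.06,(341,312)),(0,(341,277))):
    q=proj("wrist",p+[0,0,s-.096],c)[0]; print(s,"pred",q.round(1),"obs",150+o[0]/2,100+o[1]/2)
q=np.array([.506,-.1054,.248])
print("scene: base pred",proj("scene",q+[0,0,-.096]),"obs 316.4,201; shoulder pred",proj("scene",q+[0,0,-.036]),"obs 316.8,182.5")
print("cup pred",proj("scene",[.508,-.1145,.064]),"obs 313.2,227")
for z in (.064,): print(back("wrist",(397.5,227.5),z,c))
E
```

```text
0.14 pred [323.4 314.7] obs 321.5 314.0
0.06 pred [322.7 259.7] obs 320.5 256.0
0 pred [322.4 236.8] obs 320.5 238.5
scene: base pred [[315.80956991 200.47594322]] obs 316.4,201; shoulder pred [[316.05711581 180.11547949]] obs 316.8,182.5
cup pred [[312.69175647 227.44798827]] obs 313.2,227
[ 0.50673769 -0.11266635  0.064     ]
```

Observed minus predicted is about the same for the horn and the cup, roughly −2 px in x in the wrist view and +0.6 px in the scene view. The cup estimate (0.508, −0.114) therefore holds relative to the horn, and the horn hangs upright.

step_arm(
  targets=[
    [[-0.05, 0.5, 0], [0, 0, 0]],
    [[-0.07, 0.6, 0], [0, 0, 0]],
    [[-0.07, 0.59, 0], [0, 0, 0]],
    [[0, 0, 0.5], [0, 0, 0]],
    [[0, 0, 0.5], [0, 0, 0]],
    [[0, 0, 0.3], [0, 0, 0]],
    [[0, 0, 0.3], [0, 0, 0]],
    [[0, 0, 0], [0, 0, 0]],
  ],
)

```text
t: 8.7
tcp_pos: [0.5073, -0.1136, 0.1597]
tool_rot: [[0.233, 0.973, -0.003], [0.973, -0.233, 0.001], [0.0, -0.003, -1.0]]
force: [0.1, -0.5, -0.7]
gripper_width: 0.0121
gripper_force: 30.0
```

step_arm(
  targets=[
    [[0, 0, 0.2], [0, 0, 0]],
    [[0, 0, 0.2], [0, 0, 0]],
    [[0, 0, 0.2], [0, 0, 0]],
    [[0, 0, 0], [0, 0, 0]],
  ],
)

```text
t: 9.1
tcp_pos: [0.5071, -0.1135, 0.1358]
tool_rot: [[0.233, 0.973, -0.003], [0.973, -0.233, 0.001], [0.0, -0.003, -1.0]]
force: [0.3, 0.3, -1.5]
gripper_width: 0.0119
gripper_force: 30.0
```

step_arm(
  targets=[
    [[0, 0, 0.15], [0, 0, 0]],
    [[0, 0, 0.15], [0, 0, 0]],
    [[0, 0, 0.1], [0, 0, 0]],
    [[0, 0, 0], [0, 0, 0]],
  ],
)

```text
t: 9.5
tcp_pos: [0.5072, -0.1135, 0.1202]
tool_rot: [[0.233, 0.973, -0.002], [0.973, -0.233, 0.001], [-0.0, -0.002, -1.0]]
force: [1.1, -0.1, -1.3]
gripper_width: 0.0119
gripper_force: 30.0
```

step_arm(
  targets=[
    [[0, 0, 0.05], [0, 0, 0]],
    [[0, 0, 0.05], [0, 0, 0]],
    [[0, 0, 0.04], [0, 0, 0]],
    [[0, 0, 0], [0, 0, 0]],
  ],
)

```text
t: 9.9
tcp_pos: [0.5074, -0.1136, 0.115]
tool_rot: [[0.233, 0.973, -0.002], [0.973, -0.233, 0.0], [-0.0, -0.002, -1.0]]
force: [0.7, -0.5, -1.5]
gripper_width: 0.0122
gripper_force: 30.0
```

step_arm(
  targets=[
    [[0, 0, 0.03], [0, 0, 0]],
    [[0, 0, 0.03], [0, 0, 0]],
    [[0, 0, 0], [0, 0, 0]],
  ],
)

```text
t: 10.2
tcp_pos: [0.508, -0.1138, 0.1134]
tool_rot: [[0.233, 0.973, 0.0], [0.973, -0.233, -0.0], [-0.0, 0.0, -1.0]]
force: [-0.2, -0.0, 5.1]
gripper_width: 0.012
gripper_force: 30.0
```

step_arm(
  targets=[
    [[0, 0, 0.03], [0, 0, 0]],
    [[0, 0, 0], [0, 0, 0]],
  ],
)

```text
t: 10.4
tcp_pos: [0.5088, -0.1141, 0.1133]
tool_rot: [[0.233, 0.973, 0.002], [0.973, -0.233, -0.001], [-0.001, 0.003, -1.0]]
force: [-0.5, 0.2, 16.9]
gripper_width: 0.0119
gripper_force: 30.1
```

Contact with the floor came at TCP z = 0.1133, and I expected 0.113, so the horn is home. I'll ease off and release.

step_arm(
  targets=[
    [[0, 0, -0.05], [0, 0, 0]],
    [[0, 0, 0], [0, 0, 0]],
  ],
)

```text
t: 10.6
tcp_pos: [0.5075, -0.1136, 0.1138]
tool_rot: [[0.233, 0.973, -0.001], [0.973, -0.233, 0.0], [-0.0, -0.001, -1.0]]
force: [0.3, 0.5, -1.2]
gripper_width: 0.0119
gripper_force: 30.0
```

step_arm(
  targets=[
    [[0, 0, 0], [0, 0, 0]],
    [[0, 0, 0], [0, 0, 0]],
    [[0, 0, 0], [0, 0, 0]],
    [[0, 0, 0], [0, 0, 0]],
    [[0, 0, 0], [0, 0, 0]],
  ],
  jaw=45,
)

```text
t: 11.1
tcp_pos: [0.5075, -0.1136, 0.1135]
tool_rot: [[0.233, 0.973, -0.001], [0.973, -0.233, 0.0], [-0.0, -0.002, -1.0]]
force: [0.6, 0.7, -0.5]
gripper_width: 0.0433
gripper_force: 0.0
```

step_arm(
  targets=[
    [[0, 0, -0.2], [0, 0, 0]],
    [[0, 0, -0.5], [0, 0, 0]],
    [[0, 0, -0.5], [0, 0, 0]],
    [[0, 0, -0.5], [0, 0, 0]],
    [[0, 0, -0.5], [0, 0, 0]],
    [[0, 0, -0.3], [0, 0, 0]],
  ],
)

```text
t: 11.7
tcp_pos: [0.508, -0.1137, 0.2155]
tool_rot: [[0.233, 0.973, 0.001], [0.973, -0.233, -0.0], [-0.0, 0.001, -1.0]]
force: [-0.0, -0.3, -0.3]
gripper_width: 0.045
gripper_force: 0.0
```

```bash
cat >> h.py <<'E'
hub=np.array([.5208,-.1935]); 
E
python3 - <<'E'
from h import *
c=bot.calibration("wrist"); b=bot.camera("wrist"); a=bot.camera("scene"); print(bot.read_state()["tcp_pos"],bot.read_state()["joint_pos"].round(2))
o=np.zeros((480,800,3),np.uint8); o[:,:320]=cv2.resize(a[160:270,250:330],(320,440)).copy().__class__((0,)) if 0 else 0
A=cv2.resize(a[160:260,245:345],(400,400),interpolation=cv2.INTER_CUBIC); o[:400,:400]=A; o[:300,400:]=cv2.resize(b,(400,300))
cv2.imwrite("pics/m4.png",o[:,:,::-1])
print("horn tip wrist",proj("wrist",[.508,-.114,.157],c),"post top",proj("wrist",[.4775,-.288,.113],c),"scene horn tip",proj("scene",[.508,-.114,.157]),"shoulder",proj("scene",[.508,-.114,.077]))
E
```

```text
[ 0.50816251 -0.11383168  0.21515158] [-0.35  0.31  1.77 -0.    1.06 -0.11]
horn tip wrist [[322.68883915 250.29635983]] post top [[335.08553607 439.18205303]] scene horn tip [[313.06198915 197.99580451]] shoulder [[312.84925943 223.53295954]]
```

View pics/m4.png

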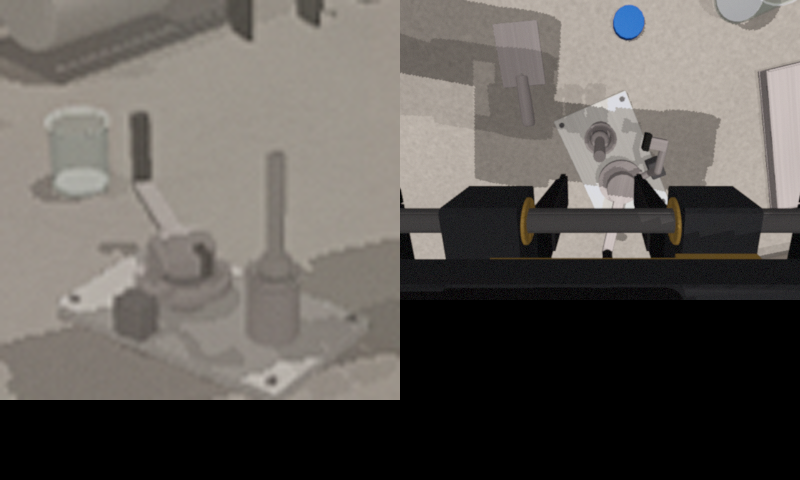

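The horn stands upright in the cup with its tip at scene px (313.8,198), where predicted. Next is the lever post.

```bash
python3 - <<'E'
from h import *
y=np.array([np.cos(-.42),np.sin(-.42),0]);R=np.c_[np.cross(y,zp),y,zp]
goto(np.array([.4765,-.293,.18]),R)
E
```

```text
t 11.8 tcp [ 0.5082 -0.1138  0.2152] shift [-4.54  0.27  0.88] n 5.0 turn [0.02 0.   2.12] after-turn shift [-4.41  1.1   0.88]
```

step_arm(
  targets=[
    [[-0.7, 0.04, 0], [0, 0, 0.35]],
    [[-0.8, 0.1, 0], [0, 0, 0.35]],
    [[-0.8, 0.16, 0], [0, 0, 0.35]],
    [[-0.8, 0.22, 0], [0, 0, 0.35]],
    [[-0.8, 0.28, 0], [0, 0, 0.35]],
    [[-0.56, 0.2, 0], [0, 0, 0.37]],
    [[0, 0, 0.4], [0, 0, 0]],
    [[0, 0, 0.4], [0, 0, 0]],
    [[0, 0, 0], [0, 0, 0]],
    [[0, 0, 0], [0, 0, 0]],
  ],
  jaw=60,
)

```text
t: 12.8
tcp_pos: [0.4911, -0.2963, 0.1812]
tool_rot: [[0.407, 0.913, -0.002], [0.913, -0.407, 0.001], [-0.0, -0.003, -1.0]]
force: [0.7, 0.1, -0.1]
gripper_width: 0.0597
gripper_force: 0.0
```

```bash
python3 - <<'E'
from h import *
y=np.array([np.cos(-.42),np.sin(-.42),0]);R=np.c_[np.cross(y,zp),y,zp]
goto(np.array([.4765,-.293,.18]),R)
c=bot.calibration("wrist"); b=bot.camera("wrist")
print("post top",proj("wrist",[.4765,-.293,.113],c),"horn tip",proj("wrist",[.508,-.114,.157],c),"camera",-c["view"][:3,:3].T@c["view"][:3,3])
cv2.imwrite("pics/w5.png",b[:,:,::-1])
np.savez("w5.npz",mtx=c["mtx"],view=c["view"])
E
```

```text
t 12.8 tcp [ 0.4911 -0.2963  0.1812] shift [-0.07 -0.37  0.03] n 1.0 turn [-0.03  0.    0.  ] after-turn shift [-0.07 -0.37  0.03]
post top [[300.73027835 250.26060986]] horn tip [[195.46992449 -95.92677878]] camera [ 0.51876439 -0.23336577  0.38381145]
```

View pics/w5.png

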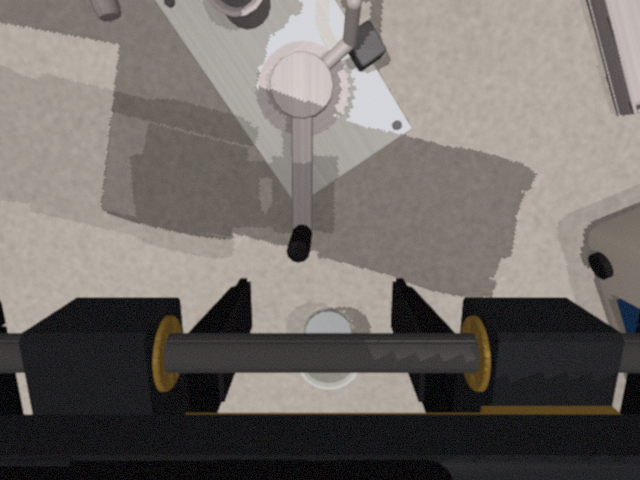

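The post's top is at (298,250) and I predicted (300.7,250) with the known −2 px bias, so the estimate is right. The lever lies along the tool's x. I'll descend and grip.

step_arm(
  targets=[
    [[-0.07, -0.37, 0], [0, 0, 0]],
    [[0, 0, 0.4], [0, 0, 0]],
    [[0, 0, 0.45], [0, 0, 0]],
    [[0, 0, 0.45], [0, 0, 0]],
    [[0, 0, 0.45], [0, 0, 0]],
    [[0, 0, 0.45], [0, 0, 0]],
    [[0, 0, 0.35], [0, 0, 0]],
    [[0, 0, 0], [0, 0, 0]],
    [[0, 0, 0], [0, 0, 0]],
  ],
)

```text
t: 13.75
tcp_pos: [0.4768, -0.2931, 0.0803]
tool_rot: [[0.407, 0.913, -0.001], [0.913, -0.407, -0.0], [-0.001, -0.001, -1.0]]
force: [0.5, 0.1, -1.1]
gripper_width: 0.0599
gripper_force: 0.0
```

step_arm(
  targets=[
    [[0, 0, 0], [0, 0, 0]],
    [[0, 0, 0], [0, 0, 0]],
    [[0, 0, 0], [0, 0, 0]],
    [[0, 0, 0], [0, 0, 0]],
    [[0, 0, 0], [0, 0, 0]],
    [[0, 0, 0], [0, 0, 0]],
    [[0, 0, 0], [0, 0, 0]],
    [[0, 0, 0], [0, 0, 0]],
  ],
  jaw=0,
)

```text
t: 14.55
tcp_pos: [0.4757, -0.2926, 0.0795]
tool_rot: [[0.407, 0.913, -0.003], [0.913, -0.407, 0.001], [-0.0, -0.003, -1.0]]
force: [-4.6, 1.3, 3.3]
gripper_width: 0.0126
gripper_force: 30.0
```

step_arm(
  targets=[
    [[0, 0.07, 0], [0, 0, -0.29]],
    [[0, 0.07, 0], [0, 0, -0.29]],
    [[0, 0.07, 0], [0, 0, -0.29]],
    [[0, 0.07, 0], [0, 0, -0.29]],
    [[0.01, 0.07, 0], [0, 0, -0.29]],
    [[0, 0.07, 0], [0, 0, -0.29]],
    [[0, 0.07, 0], [0, 0, -0.29]],
    [[0.01, 0.07, 0], [0, 0, -0.29]],
    [[0, 0, 0], [0, 0, 0]],
  ],
)

```text
t: 15.45
tcp_pos: [0.4974, -0.2998, 0.0795]
tool_rot: [[0.214, 0.977, -0.003], [0.977, -0.214, -0.0], [-0.001, -0.003, -1.0]]
force: [-8.0, -2.7, 3.5]
gripper_width: 0.0128
gripper_force: 30.0
```

```bash
cat >> h.py <<'E'
def lev():
    s=bot.read_state(); a0=np.arctan2(-.2926+.1935,.4757-.5208); d=s["tcp_pos"][:2]-hub; a=np.arctan2(d[1],d[0])
    C=s["tool_rot"]; print("t",s["t"],"angle",round(a-a0,4),"r",np.linalg.norm(d).round(4),"tool turn",round(np.arctan2(C[1,1],C[0,1])+.4194,3),"z",s["tcp_pos"][2],"force tool",(C.T@s["force"]).round(1),"width",s["gripper_width"].round(4),s["wrist_torque"].round(2))
E
python3 -c "
from h import *
lev()"
```

```text
Traceback (most recent call last):
  File "h.py", line 29, in lev
    C=s["tool_rot"]; print("t",s["t"],"angle",round(a-a0,4),"r",np.linalg.norm(d).round(4),"tool turn",round(np.arctan2(C[1,1],C[0,1])+.4194,3),"z",s["tcp_pos"][2],"force tool",(C.T@s["force"]).round(1),"width",s["gripper_width"].round(4),s["wrist_torque"].round(2))
                                                                                                                                                                                                                   ^^^^^^^^^^^^^^^^^^^^^^^^
AttributeError: 'float' object has no attribute 'round'
```

```bash
sed -i 's/s\["gripper_width"\].round(4)/s["gripper_width"]/' h.py; python3 -c "
from h import *
lev()"
```

```text
t 15.45 angle 0.2102 r 0.1089 tool turn 0.204 z 0.07949114673392595 force tool [-4.3 -7.2 -3.5] width 0.0127808674091843 [-0.48  1.42  0.07]
```

step_arm(
  targets=[
    [[0, 0.07, 0], [0, 0, -0.29]],
    [[0, 0.07, 0], [0, 0, -0.29]],
    [[0, 0.07, 0], [0, 0, -0.29]],
    [[0, 0.07, 0], [0, 0, -0.29]],
    [[0, 0.07, 0], [0, 0, -0.29]],
    [[0, 0.07, 0], [0, 0, -0.29]],
    [[0, 0.07, 0], [0, 0, -0.29]],
    [[0, 0.06, 0], [0, 0, -0.25]],
    [[0, 0, 0], [0, 0, 0]],
  ],
)

```text
t: 16.35
tcp_pos: [0.5191, -0.3024, 0.0795]
tool_rot: [[0.017, 1.0, -0.003], [1.0, -0.017, 0.0], [0.0, -0.003, -1.0]]
force: [-7.0, -0.8, 3.6]
gripper_width: 0.0127
gripper_force: 30.0
```

```bash
python3 -c "
from h import *
lev()"
```

```text
t 16.35 angle 0.4118 r 0.1089 tool turn 0.403 z 0.07949824551231019 force tool [-0.9 -7.  -3.6] width 0.01270600413539186 [-0.3   1.35  0.05]
```

step_arm(
  targets=[
    [[0, 0.07, 0], [0, 0, -0.29]],
    [[0, 0.07, 0], [0, 0, -0.29]],
    [[0, 0.07, 0], [0, 0, -0.29]],
    [[0, 0.07, 0], [0, 0, -0.29]],
    [[0, 0.06, 0], [0, 0, -0.25]],
    [[0.01, 0.05, 0], [0, 0, -0.2]],
    [[0, 0.05, 0], [0, 0, -0.2]],
    [[0, 0.03, 0], [0, 0, -0.15]],
    [[0, 0, 0], [0, 0, 0]],
    [[0, 0, 0], [0, 0, 0]],
  ],
)

```text
t: 17.35
tcp_pos: [0.5383, -0.301, 0.0795]
tool_rot: [[-0.152, 0.988, -0.001], [0.988, 0.152, -0.0], [0.0, -0.001, -1.0]]
force: [-4.5, -0.4, 3.1]
gripper_width: 0.0125
gripper_force: 30.0
```

```bash
python3 -c "
from h import *
lev()"
```

```text
t 17.35 angle 0.5887 r 0.1089 tool turn 0.572 z 0.07954074990582813 force tool [ 0.3 -4.6 -3.1] width 0.012519080106347917 [-0.31  0.91  0.04]
```

step_arm(
  targets=[
    [[0, 0.02, 0], [0, 0, -0.08]],
    [[0, 0.02, 0], [0, 0, -0.08]],
    [[0, 0, 0], [0, 0, 0]],
    [[0, 0, 0], [0, 0, 0]],
  ],
)

```text
t: 17.75
tcp_pos: [0.5395, -0.3008, 0.0795]
tool_rot: [[-0.166, 0.986, -0.002], [0.986, 0.166, 0.0], [0.0, -0.002, -1.0]]
force: [-5.7, -1.7, 3.5]
gripper_width: 0.0126
gripper_force: 30.0
```

```bash
python3 - <<'E'
from h import *
lev()
s0=cv2.imread("pics/scene0.png"); a=bot.camera("scene")[:,:,::-1]
# horn tip and jaw pad prediction; search horn neck edges along rows
for z in (.15,.14,.13,.12):
    u,v=proj("scene",[.508,-.114,z])[0]; g=a[int(round(v)),int(u)-8:int(u)+9].mean(1).astype(int); print(z,u.round(1),g.tolist())
d=np.abs(a.astype(int)-s0.astype(int)).max(2)
for n,p in dict(big=(284,290),cap=(332,276),weight=(408,383),jar=(508,310),spat=(365,248)).items():
    u,v=p; print(n,d[v-14:v+15,u-14:u+15].mean().round(1))
E
```

```text
t 17.75 angle 0.6001 r 0.1089 tool turn 0.586 z 0.07946623603648045 force tool [-0.7 -5.9 -3.5] width 0.012614620655009888 [-0.47  1.17  0.01]
0.15 313.0 [146, 147, 148, 148, 149, 151, 134, 117, 118, 119, 111, 132, 147, 149, 147, 147, 148]
0.14 313.0 [148, 147, 148, 148, 147, 149, 135, 120, 118, 120, 112, 130, 148, 150, 149, 147, 149]
0.13 313.0 [148, 147, 146, 148, 147, 148, 152, 137, 117, 117, 116, 113, 132, 147, 150, 149, 150]
0.12 313.0 [148, 148, 149, 149, 148, 148, 152, 134, 117, 118, 118, 109, 132, 148, 150, 149, 148]
big 3.7
cap 3.9
weight 3.7
jar 10.2
spat 18.5
```

```bash
python3 - <<'E'
from h import *
a=bot.camera("scene").mean(2)
m=cv2.resize(cv2.imread("pics/m4.png")[:400,:400],(100,100),interpolation=cv2.INTER_AREA).mean(2)
s=a[160:260,245:345]
for z in np.arange(.15,.08,-.01):
    u,v=proj("scene",[.508,-.114,z])[0]-[245,160]; v=int(round(v)); out=[]
    for im in (m,s):
        r=im[v,int(u)-9:int(u)+11]; w=np.clip(np.median(r)-8-r,0,None); out.append(round(245+int(u)-9+(w*np.arange(20)).sum()/w.sum(),2))
    print(round(z,2),round(u+245,2),out)
E
```

```text
0.15 313.04 [np.float64(313.61), np.float64(313.63)]
0.14 313.02 [np.float64(313.59), np.float64(313.63)]
0.13 312.99 [np.float64(313.65), np.float64(313.68)]
0.12 312.96 [np.float64(313.66), np.float64(313.7)]
0.11 312.94 [np.float64(313.58), np.float64(313.58)]
0.1 312.91 [np.float64(313.43), np.float64(nan)]
0.09 312.88 [np.float64(313.49), np.float64(311.72)]<stdin>:8: RuntimeWarning: invalid value encountered in scalar divide
```

step_arm(
  targets=[
    [[0, 0.02, 0], [0, 0, -0.08]],
    [[0, 0, 0], [0, 0, 0]],
    [[0, 0, 0], [0, 0, 0]],
    [[0, 0, 0], [0, 0, 0]],
  ],
)

```text
t: 18.25
tcp_pos: [0.5402, -0.3007, 0.0795]
tool_rot: [[-0.173, 0.985, -0.002], [0.985, 0.173, 0.0], [0.0, -0.002, -1.0]]
force: [-6.9, -1.7, 3.6]
gripper_width: 0.0124
gripper_force: 30.0
```

```bash
python3 - <<'E'
from h import *
lev()
print(bot.close_job())
E
```

```text
t 18.25 angle 0.6058 r 0.109 tool turn 0.593 z 0.07951257613350834 force tool [-0.5 -7.1 -3.6] width 0.012404092407146676 [-0.51  1.37  0.06]
the job is handed in; nothing more can be done
None
```

The horn stands upright and fully home in the cup, and the arm is still holding the lever at the third click (about 0.606 rad by my estimate, short of the fourth at 0.7). I handed the job in at 18.25 s; the result was not reported, and I did not recheck the small beaker or look closely at the jar and spatula at the end.

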